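# Sweep the saw waste off the cutting mat into the dustpan

### The job

Clear the cutting mat of saw waste: sweep the two flat round hole-saw plugs and the rectangular bar end along the mat, over the lip and right inside the dustpan with the fingertips. Push them only, do not pick them up. Leave the taller volume knob standing where it is among them, and do not disturb the knife, the jar or anything else.

Things in the scene. Friction and masses are not known exactly. Their poses are not given: they have to be found in the camera images.
- pan: steel bench dustpan lying on the mat, firmly fixed, open on top. Origin: centre of its underside (on the mat); z up, +x from mouth to back. x -100 to 100, y -120 to 120. Floor 2 above the mat from x = -48 to the back wall at 98. Side walls 2 thick (inner faces y = +-118), 6 high at the mouth, 34 at x = -30, 46 at the back; back wall 46 high. Handle behind, to x = 236, up to 58 high
- pan_lip (a point): middle of the dustpan's lip edge at its mouth, on the mat (x = -100, y = 0 in the pan's frame; same axes). The lip is a straight wedge across the whole mouth: level with the mat at its edge, rising evenly to a crest 7 high 40 mm further in (pan x = -60), then falling to the pan's floor 12 mm beyond (x = -48)
- plug_a: one plug left by a hole saw: a flat disc, diameter 36, 12 thick, pale grey-white flecked plastic with a small dark pilot hole in the middle of each face, about 14 g, lying flat and loose on the mat. Origin at the middle of the disc (6 mm above the mat)
- plug_b: the other plug left by a hole saw: a flat disc, diameter 36, 12 thick, pale grey-white flecked plastic with a small dark pilot hole in the middle of each face, about 14 g, lying flat and loose on the mat. Origin at the middle of the disc (6 mm above the mat)
- bar_end: end sawn off a flat bar: rectangular block 40 (x) x 28 (y) x 12 (z) of the same pale flecked plastic, about 15 g, lying flat and loose on the mat. Origin at its middle (6 mm above the mat)
- knob: finished volume knob of the same plastic standing on the mat among the waste: round, skirt diameter 32, 24 high, ribbed side, dark line on top, 30 g, loose. Origin: centre of its underside. To be left standing
- mat: green cutting mat with a printed grid, fixed, 450 (x) x 600 (y) x 3 thick. Origin: centre of its underside, on the desk at z = 0; its top is at z = 3 mm
- knife: utility knife lying along the mat's far edge, 153 long (x -68 to 85, blade to +x), 27 wide, 20 high, loose; leave. Origin: under the handle
- jar: small jar of brass inserts with a black lid near the mat's far right corner, diameter 45, 48 high, loose; leave. Origin: centre of its underside
- speaker_a: speaker housing of marbled recycled plastic with an aluminium face plate up, 180 (x) x 78 (y) x 69, loose, on the desk at the far right; leave. Origin: centre of its underside
- speaker_b: the same kind of speaker housing, on the desk at the near right; leave. Origin: centre of its underside
- straightedge: aluminium straightedge lying on the desk to the left of the mat, 330 (x) x 42 x 12, loose; leave. Origin: centre of its underside
- pencil_pot: grey pencil pot with pencils, on the desk beyond the left end of the mat, diameter 72, 95 high, pencils to 185, loose; leave. Origin: centre of its underside

How it is judged:
At the end, for the whole second after the job is handed in: Both plugs and the bar end lie at rest in the dustpan: each one's middle is past the lip's crest (x > -45 mm in the pan's frame), between its walls and less than 30 mm above its underside; the knob, knife, jar, speakers, straightedge and pencil pot are within 15 mm of where they were (x of plug_a in the frame of pan between -0.045 and 0.099 m and y of plug_a in the frame of pan between -0.118 and 0.118 m and z of each of plug_a, plug_b, bar_end in the frame of pan below 0.03 m and linear speed of each of plug_a, plug_b, bar_end below 0.02 m/s and x of plug_b in the frame of pan between -0.045 and 0.099 m and y of plug_b in the frame of pan between -0.118 and 0.118 m and x of bar_end in the frame of pan between -0.045 and 0.099 m and y of bar_end in the frame of pan between -0.118 and 0.118 m and distance of each of knob, knife, jar, speaker_a, speaker_b, straightedge, pencil_pot from where it was at the start of the episode below 0.015 m); the robot touches nothing.
It fails at once if a piece of waste is lifted off the mat (its middle over 11 mm above where it lies on the mat while not yet at the dustpan's lip, or over 30 mm above the mat anywhere) ((x of plug_a in the frame of pan below -0.125 m and height (world z) of plug_a above 0.02 m) or height (world z) of any of plug_a, plug_b, bar_end above 0.033 m or (x of plug_b in the frame of pan below -0.125 m and height (world z) of plug_b above 0.02 m) or (x of bar_end in the frame of pan below -0.125 m and height (world z) of bar_end above 0.02 m)).
It fails at once if the volume knob, or another thing that should stay, is shoved more than 15 mm or the knob is tipped over (distance of any of knob, knife, jar, speaker_a, speaker_b, straightedge, pencil_pot from where it was at the start of the episode above 0.015 m or angle between knob's own z axis and vertical above 0.5 rad).
It also fails if it takes over 67 s, if anything falls off the work surface, if the arm or the gripper's body presses on something with over 40 N, if the wrist force passes 120 N, or if a joint passes its speed limit or range.

### The arm

A 6-joint arm with a two-finger parallel gripper is mounted at the origin on the work surface. World frame = base frame: x ahead of the robot, y to its left, z up, the work surface at z = 0. Lengths are in m, angles in rad, forces in N, time in s.
With the tool pointing down it reaches from about 0.35 to 0.975 m from the base axis. Payload 4.9 kg.
Tool frame: the origin (TCP) lies on the centre line of the jaws, within the pads' length; the fingertips stand 8 mm ahead of it and the grasp point (between the pads) lies 11 mm behind it; z points along the fingers, y is the direction in which the jaws open and shut (so a half turn about z gives the same grasp; the last joint's range is limited). The gripper opens to 85 mm and grips with 20 to 120 N. Pads are 22 mm wide; open, the fingers measure 114 mm over their backs; the gripper's body (76 mm by 85 mm) begins 54 mm behind the grasp point. The pads swing forward as they close: fully open they stand 13 mm farther back than shut.
Start: joints at [-1.469, 0.053, 1.613, -0, 1.476, -0.119], TCP at [0.137, -0.61, 0.239] pointing down, gripper open.
Joint ranges: [-3.01, 3.01], [-1.01, 2.22], [0.06, 2.58], [-1.02, 4.17], [0.09, 2.62], [-3.14, 3.14]. Speed limits (rad/s): [2.57, 2.57, 3.14, 3.14, 3.14, 3.14].

### API

Orientations are given as a rotation vector (axis times angle).
In Python, from station import get_obs, get_image, calibration, finish_job gives the robot as it stands. The module is installed in compiled form; this text tells all that it offers.
- The arm moves only by the shell command python3 -m jog 'ROWS' [FORCE]. ROWS is JSON, a list of rows, each a list of 7 numbers: the shift along the tool's x, y, z in cm, then the turn, a rotation vector about the tool's x, y, z in rad, then the closure in counts, from 0 (fully open) to 255 (shut). In form: [[dx, dy, dz, ax, ay, az, jaw], ...]. A call has 1 to 8 rows; each row is the pose to reach, as a shift and turn from the pose measured when the call began, along the tool's axes at that moment; what a row does not reach only later rows make up. A row lasts 1/12 s, in which the tool goes at most 41.7 mm and 7.16 degrees, less where a joint would pass 70% of its speed; a pose out of reach is approached as far as the arm can. A call with a gripper value outside its range is refused whole. The fingers move at their own pace and stop on an object; FORCE is the grip in N (left out, the last holds). Time passes only in rows, so rows that repeat a pose let the fingers close. It gives the time, the measured TCP pose, the force and the opening at its end, in the units of the state.
- get_obs(): the state, without advancing time (a new reading comes with each control period).
- get_image(name): name is "side" or "top"; returns the picture (420x560x3 uint8, red, green, blue); there is no depth.
- calibration(name): a dict with "vfov" (degrees; the focal length in pixels is half the picture's height over the tangent of half this angle, whatever the lens; pixels are square), "cx", "cy" (the principal point, pixels), "R" (3x3) and "t" (3): a world point X has camera coordinates R X + t. Camera axes: x right, y down, z forward; pixel columns grow to the right and rows downward; lengths in m; the calibration is good to about 2 mm. A picture is of the moment at which its call begins. calibration takes no time and is no camera call.
- finish_job(): hands the job in, once; it reports no verdict.
The state is a dict: "t": time; "q": joint angles; "dq": joint speeds; "effort": joint torques, N m; "tool_pos": TCP position; "tool_rot": TCP orientation; "contact_force": force on the tool from outside, world axes, zero at the start; "wrist_torque": the same for the moment, N m; "opening": finger opening in m.
Only numpy, scipy, OpenCV 4.12 (cv2) and the standard library are available. Lean on these libraries where they do the work, as an engineer would, in place of code of your own. Each camera call takes 0.05 s, during which the arm holds its last target. There are 200 camera calls.

## Working session

There is one attempt and no reset: what is moved stays moved. The work goes in short steps, Python scripts to look and compute and a shell command to move; the robot and the scene stay as the last step left them, time stands still between calls to the robot, and variables do not carry over. Pictures are saved under pics/ and viewed, about 8 in all and at most 12, crops included, and the job is handed in when it is done.

```bash
mkdir -p pics; python3 - <<'E'
from station import *
import cv2
for n in("top","side"):
    cv2.imwrite(f"pics/{n}0.png",get_image(n)[:,:,::-1]); print(n,calibration(n))
print(get_obs())
E
```

```text
top {'vfov': 42.30815985806653, 'cx': 271.6282690985035, 'cy': 212.3005158819403, 'R': array([[-0.00927597, -0.99993801, -0.00615883],
       [-0.99673894,  0.00973967, -0.08010379],
       [ 0.08015881,  0.00539571, -0.9967675 ]]), 't': array([0.02532295, 0.57829807, 1.53415483])}
side {'vfov': 56.71288451032332, 'cx': 274.1444749028061, 'cy': 213.07187453308825, 'R': array([[-0.7753477 , -0.63125909,  0.01865222],
       [-0.43037641,  0.50653655, -0.74712574],
       [ 0.46218189, -0.5873097 , -0.66442097]]), 't': array([0.46397681, 0.2725932 , 0.92013934])}
{'t': 0.1, 'q': array([-1.46899795e+00,  5.33098440e-02,  1.61417291e+00, -3.45261557e-05,
        1.47602820e+00, -1.19004739e-01]), 'dq': array([-0.00144646, -0.00180344, -0.00277312,  0.00068593, -0.00096003,
        0.00111612]), 'effort': array([-6.79676086e-04, -3.94902349e+01, -3.71363461e+01, -8.98008443e-05,
        3.96042393e-03, -1.74350987e-07]), 'tool_pos': array([ 0.13681392, -0.60926347,  0.23816449]), 'tool_rot': array([-3.12055901e+00, -3.45926359e-01,  2.80427845e-05]), 'contact_force': array([0.00151852, 0.70925675, 0.9131041 ]), 'wrist_torque': array([ 0.01694027, -0.02110618,  0.0014753 ]), 'opening': 0.08517192133290817}
```

View pics/top0.png

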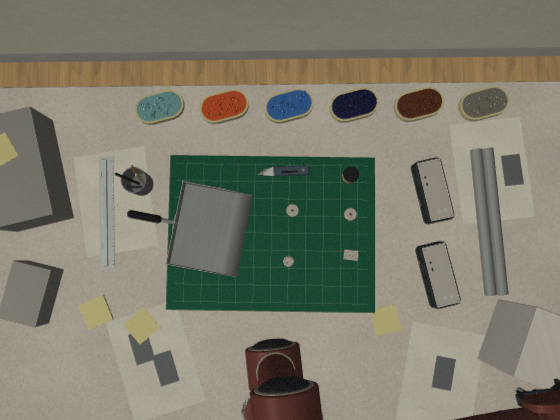

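View pics/side0.png

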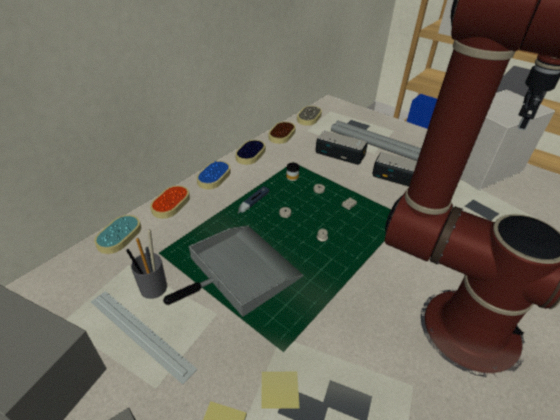

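The top view shows the pan at px (210,230) with its mouth to the right (world -y). Pieces are at (292,210), (350,214), (288,261) and (351,255), the last being the bar. I'll measure these and zoom in to tell which one is the knob.

```bash
cat > h.py <<'E'
import numpy as np,cv2
from station import *
def ray(n,u,v,z):
    c=calibration(n);f=210/np.tan(np.radians(c["vfov"]/2))
    d=c["R"].T@np.array([(u-c["cx"])/f,(v-c["cy"])/f,1]);o=-c["R"].T@c["t"]
    return o+d*(z-o[2])/d[2]
def proj(n,X):
    c=calibration(n);f=210/np.tan(np.radians(c["vfov"]/2));p=c["R"]@np.array(X)+c["t"]
    return c["cx"]+f*p[0]/p[2],c["cy"]+f*p[1]/p[2]
def blobs(n,im,box):
    x0,y0,x1,y1=box
    r=im.astype(int);m=((r[:,:,0]>r[:,:,1]-8)&(r[:,:,0]>75)).astype(np.uint8)
    k=np.zeros_like(m);k[y0:y1,x0:x1]=m[y0:y1,x0:x1]
    cs,_=cv2.findContours(k,cv2.RETR_EXTERNAL,cv2.CHAIN_APPROX_NONE)
    for c in cs:
        if len(c)<12: continue
        (u,v),wh,a=cv2.minAreaRect(c)
        x,y,w,h=cv2.boundingRect(c)
        print(n,"uv",round(u,1),round(v,1),"wh",np.round(wh,1),round(a),"z15",np.round(ray(n,u,v,.015),4),"bb",x,y,w,h)
E
python3 - <<'E'
from h import *
t=get_image("top");s=get_image("side")
blobs("top",t,(256,182,372,300)); blobs("side",s,(268,178,370,250))
for u,v in((251.5,194),(235,276),(186,181),(169,264)): print("pan",u,v,ray("top",u,v,.009),ray("top",u,v,.04))
a=cv2.resize(t[150:315,160:380],None,fx=3,fy=3,interpolation=3)
cv2.imwrite("pics/tz.png",a[:,:,::-1])
b=cv2.resize(s[170:320,180:380],None,fx=4,fy=4,interpolation=3)
cv2.imwrite("pics/sz.png",b[:,:,::-1])
E
```

```text
top uv 288.0 261.0 wh [9.8 9.8] 63 z15 [ 0.4388 -0.0257  0.015 ] bb 283 256 11 11
top uv 350.5 255.0 wh [10. 13.] 90 z15 [ 0.4543 -0.2049  0.015 ] bb 344 250 14 11
top uv 349.5 213.5 wh [11. 11.] 0 z15 [ 0.5735 -0.2045  0.015 ] bb 344 208 12 12
top uv 291.5 210.5 wh [11. 11.] 90 z15 [ 0.5838 -0.0375  0.015 ] bb 286 205 12 12
side uv 322.0 234.5 wh [11. 10.] 90 z15 [ 0.4379 -0.0216  0.015 ] bb 317 229 11 12
side uv 285.0 212.5 wh [ 9. 10.] 90 z15 [ 0.5785 -0.0279  0.015 ] bb 280 208 11 10
side uv 348.8 202.8 wh [ 9.2 11.3] 45 z15 [ 0.4529 -0.1959  0.015 ] bb 342 198 15 11
side uv 319.0 188.5 wh [ 7. 10.] 90 z15 [ 0.5664 -0.1952  0.015 ] bb 314 185 11 8
side uv 348.5 188.0 wh [20. 41.] 90 z15 [ 0.4932 -0.2613  0.015 ] bb 328 178 42 21
side uv 291.5 179.0 wh [2. 9.] 90 z15 [ 0.6674 -0.1777  0.015 ] bb 287 178 10 3
pan 251.5 194 [0.63355917 0.07786216 0.009     ] [0.6299997  0.07654728 0.04      ]
pan 235 276 [0.39727088 0.12672408 0.009     ] [0.39838688 0.12444236 0.04      ]
pan 186 181 [0.67355101 0.26842924 0.009     ] [0.66920022 0.2633436  0.04      ]
pan 169 264 [0.43330825 0.31658074 0.009     ] [0.43371118 0.31054231 0.04      ]
```

View pics/tz.png

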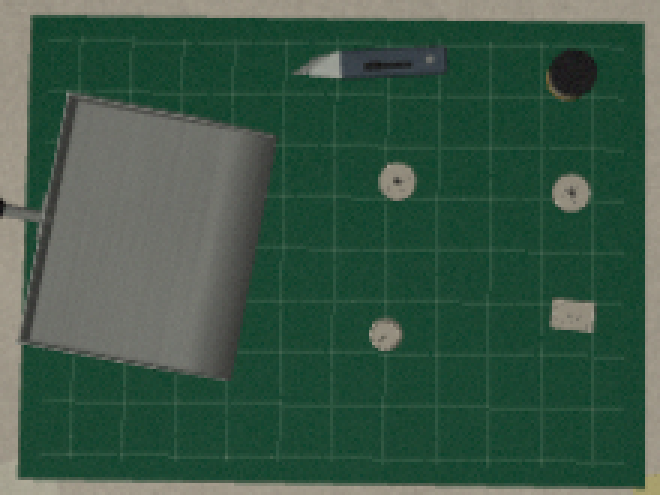

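View pics/sz.png

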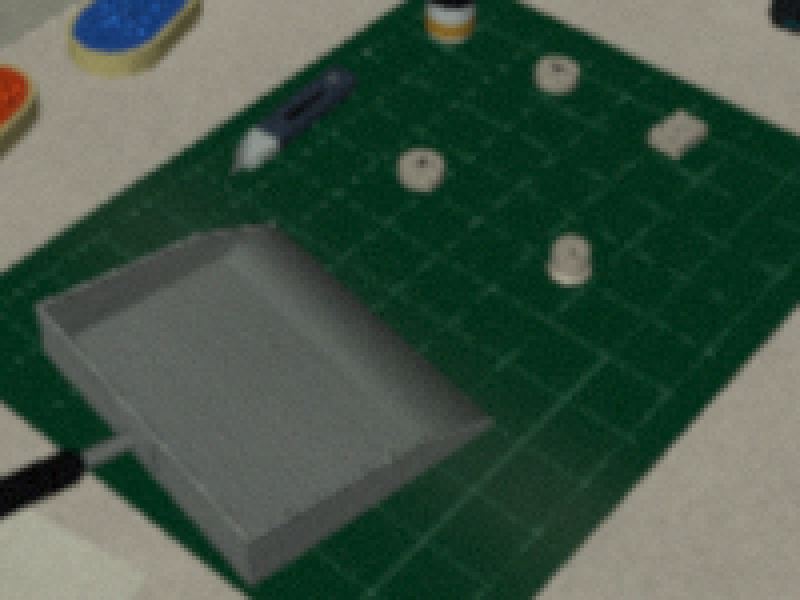

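Image check: the side crop shows the tall piece at side px (322,235), which is top px (288,261), so that is the knob, at world (0.438,-0.023). The others are:

- **plug A:** (0.581,-0.034)
- **plug B:** (0.571,-0.201)
- **bar:** (0.4535,-0.201), long side along y
- **pan lip:** middle (0.514,0.102). Its mouth measures 0.242 wide against 0.240 given, and pan +x is 12° off world +y.

Plan: push everything along world +y with tool x aligned to +y and a jaw gap of about 24 mm to cradle the discs. The bar goes +x first to clear the knob's lane.

```bash
python3 -m jog '[[33.9,-34.3,3,0,0,-1.351,183],[33.9,-34.3,3,0,0,-1.351,183],[33.9,-34.3,3,0,0,-1.351,183],[33.9,-34.3,3,0,0,-1.351,183],[33.9,-34.3,3,0,0,-1.351,183],[33.9,-34.3,3,0,0,-1.351,183],[33.9,-34.3,3,0,0,-1.351,183],[33.9,-34.3,3,0,0,-1.351,183]]' 30
```

```text
t: 0.87
tool_pos: [0.3136, -0.3258, 0.2182]
tool_rot: [-2.569, -1.808, -0.001]
contact_force: [0.7, 0.2, -0.1]
opening: 0.0242
```

```bash
python3 -m jog '[[14.5,3.1,8,0,0,-0.344,183],[14.5,3.1,10,0,0,-0.344,183],[14.5,3.1,12,0,0,-0.344,183],[14.5,3.1,14,0,0,-0.344,183],[14.5,3.1,17,0,0,-0.344,183],[14.5,3.1,18,0,0,-0.344,183],[14.5,3.1,18,0,0,-0.344,183],[14.5,3.1,18,0,0,-0.344,183]]'
```

```text
t: 1.53
tool_pos: [0.3903, -0.1981, 0.0364]
tool_rot: [-2.216, -2.218, 0.0]
contact_force: [-0.3, 0.2, 0.2]
opening: 0.0239
```

```bash
python3 - <<'E'
from h import *
t=get_image("top");s=get_image("side")
blobs("top",t,(256,182,372,300))
a=cv2.resize(np.hstack([t[150:315,230:390],s[130:295,240:400]]),None,fx=2.4,fy=2.4,interpolation=3)
cv2.imwrite("pics/c1.png",a[:,:,::-1])
E
```

```text
top uv 363.5 286.3 wh [27.2 21.8] 37 z15 [ 0.365  -0.2402  0.015 ] bb 348 270 24 30
top uv 288.2 261.1 wh [9.8 9.8] 72 z15 [ 0.4385 -0.0263  0.015 ] bb 283 256 11 11
top uv 347.7 266.0 wh [13.5 33.1] 11 z15 [ 0.4229 -0.1962  0.015 ] bb 338 250 20 32
top uv 349.5 213.5 wh [11. 11.] 0 z15 [ 0.5735 -0.2045  0.015 ] bb 344 208 12 12
top uv 292.0 210.5 wh [11. 10.] 90 z15 [ 0.5838 -0.039   0.015 ] bb 287 205 11 12
```

View pics/c1.png

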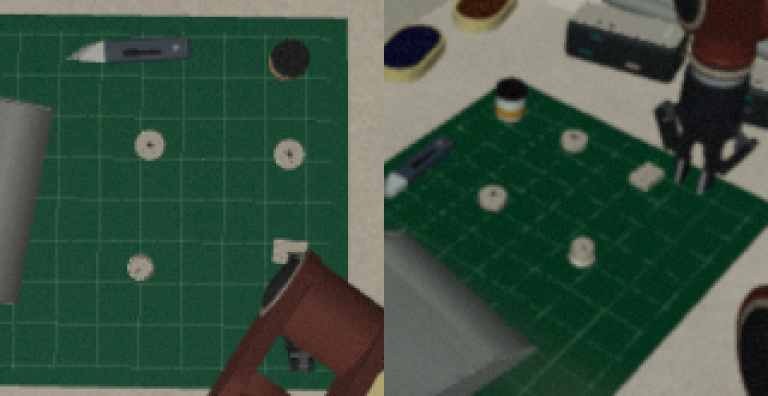

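The fingers stand just on the near side of the bar (side crop at about (690,185)) and the tool is aligned with the world axes. I'll lower and feel for the mat.

```bash
python3 -m jog '[[-0.2,0,1.2,0,0,0,183],[-0.2,0,1.8,0,0,0,183],[-0.2,0,2.1,0,0,0,183],[-0.2,0,2.2,0,0,0,183],[-0.2,0,2.2,0,0,0,183]]'; for i in 1 2 3 4 5 6; do :; done; python3 -m jog '[[0,0,0.1,0,0,0,183],[0,0,0.1,0,0,0,183]]';  python3 -m jog '[[0,0,0.1,0,0,0,183],[0,0,0.1,0,0,0,183]]'
```

```text
t: 2.05
tool_pos: [0.3932, -0.2035, 0.0191]
tool_rot: [2.22, 2.217, 0.002]
contact_force: [-1.5, 0.0, -0.4]
opening: 0.0242
t: 2.22
tool_pos: [0.3935, -0.2038, 0.0185]
tool_rot: [2.22, 2.216, 0.002]
contact_force: [0.5, 0.1, -0.2]
opening: 0.0242
t: 2.38
tool_pos: [0.3936, -0.2039, 0.0177]
tool_rot: [2.22, 2.216, 0.002]
contact_force: [0.2, 0.5, -0.5]
opening: 0.0243
```

```bash
for k in 1 ; do python3 -m jog '[[0,0,0.3,0,0,0,183],[0,0,0.3,0,0,0,183],[0,0,0.3,0,0,0,183],[0,0,0.3,0,0,0,183]]'; python3 -m jog '[[0,0,0.2,0,0,0,183],[0,0,0.2,0,0,0,183],[0,0,0.2,0,0,0,183],[0,0,0.2,0,0,0,183]]'; python3 -m jog '[[0,0,0.2,0,0,0,183],[0,0,0.2,0,0,0,183],[0,0,0.2,0,0,0,183],[0,0,0.2,0,0,0,183]]'; done
```

```text
t: 2.72
tool_pos: [0.3935, -0.2038, 0.0145]
tool_rot: [2.22, 2.216, 0.002]
contact_force: [0.7, -0.2, -0.7]
opening: 0.0237
t: 3.05
tool_pos: [0.3935, -0.2038, 0.0125]
tool_rot: [2.22, 2.216, 0.002]
contact_force: [0.3, -0.4, -1.2]
opening: 0.0244
t: 3.38
tool_pos: [0.3939, -0.204, 0.011]
tool_rot: [2.219, 2.216, 0.002]
contact_force: [-1.0, 1.1, 5.8]
opening: 0.0238
```

Contact with the mat comes at TCP z of about 0.0112, so the tips are 8 mm ahead. I'll push the bar +x at TCP z 0.014.

```bash
python3 -m jog '[[0.3,0,-0.3,0,0,0,183],[0.3,0.8,-0.3,0,0,0,183],[0.3,1.6,-0.3,0,0,0,183],[0.3,2.4,-0.3,0,0,0,183],[0.3,3.2,-0.3,0,0,0,183],[0.3,4.0,-0.3,0,0,0,183],[0.3,4.8,-0.3,0,0,0,183],[0.3,5.6,-0.3,0,0,0,183]]';  python3 -m jog '[[0,0.8,0,0,0,0,183],[0,1.6,0,0,0,0,183],[0,2.4,0,0,0,0,183],[0,3.2,0,0,0,0,183],[0,3.5,0,0,0,0,183],[0,3.5,0,0,0,0,183],[0,3.5,0,0,0,0,183]]'; python3 -m jog '[[0,-1.5,0,0,0,0,183],[0,-3,-4,0,0,0,183],[-6,-3,-6,0,0,0,183],[-8,0,-6,0,0,0,183],[-8,0,-6,0,0,0,183],[-8,0,-6,0,0,0,183]]'
python3 - <<'E'
from h import *
t=get_image("top");s=get_image("side")
blobs("top",t,(256,182,372,300));blobs("side",s,(268,178,370,250))
a=cv2.resize(np.hstack([t[150:315,230:390],s[130:295,240:400]]),None,fx=2.4,fy=2.4,interpolation=3)
cv2.imwrite("pics/c2.png",a[:,:,::-1])
E
```

```text
t: 4.05
tool_pos: [0.4508, -0.201, 0.0141]
tool_rot: [2.219, 2.216, 0.002]
contact_force: [-0.7, -0.6, -0.0]
opening: 0.0243
t: 4.63
tool_pos: [0.4858, -0.201, 0.0141]
tool_rot: [2.219, 2.217, 0.002]
contact_force: [-0.8, 0.0, 1.1]
opening: 0.0241
t: 5.13
tool_pos: [0.4868, -0.2836, 0.0761]
tool_rot: [2.219, 2.212, 0.002]
contact_force: [-1.0, 0.2, 0.7]
opening: 0.0242
top uv 364.1 272.9 wh [11.5 24.2] 41 z15 [ 0.403  -0.2426  0.015 ] bb 352 261 20 21
top uv 288.2 261.1 wh [9.8 9.8] 72 z15 [ 0.4385 -0.0263  0.015 ] bb 283 256 11 11
top uv 349.5 230.5 wh [ 9. 13.] 90 z15 [ 0.5245 -0.2035  0.015 ] bb 343 226 14 10
top uv 349.5 213.5 wh [11. 11.] 0 z15 [ 0.5735 -0.2045  0.015 ] bb 344 208 12 12
top uv 292.0 210.5 wh [11. 10.] 90 z15 [ 0.5838 -0.039   0.015 ] bb 287 205 11 12
side uv 322.0 234.5 wh [11. 10.] 90 z15 [ 0.4379 -0.0216  0.015 ] bb 317 229 11 12
side uv 285.0 212.5 wh [ 9. 10.] 90 z15 [ 0.5785 -0.0279  0.015 ] bb 280 208 11 10
side uv 330.2 194.2 wh [ 7.8 11.3] 45 z15 [ 0.5214 -0.1939  0.015 ] bb 324 190 13 11
side uv 319.0 188.5 wh [ 7. 10.] 90 z15 [ 0.5664 -0.1952  0.015 ] bb 314 185 11 8
side uv 348.5 188.0 wh [20. 41.] 90 z15 [ 0.4932 -0.2613  0.015 ] bb 328 178 42 21
side uv 291.5 179.0 wh [2. 9.] 90 z15 [ 0.6674 -0.1777  0.015 ] bb 287 178 10 3
```

View pics/c2.png

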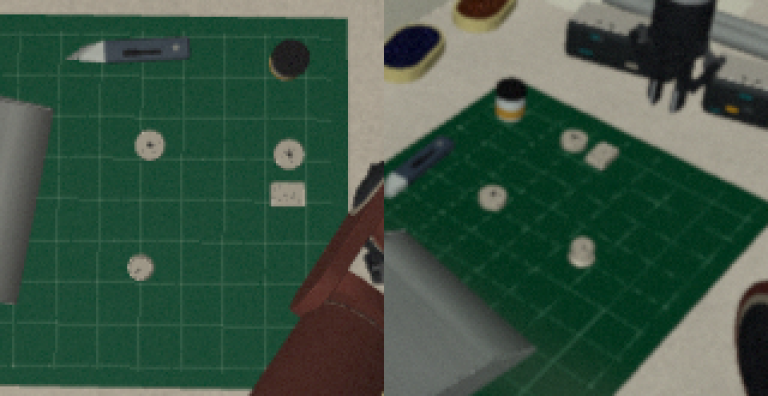

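The bar now lies square at (0.523,-0.20), 16 mm clear of plug B. I'll narrow the gap to 10 mm and push the bar +y.

```bash
python3 -m jog '[[1.5,3.6,0,0,0,0,225],[1.7,3.6,2,0,0,0,225],[1.9,3.6,4,0,0,0,225],[1.9,3.6,5.5,0,0,0,225],[1.9,3.6,6.2,0,0,0,225],[1.9,3.6,6.2,0,0,0,225],[1.9,3.6,6.2,0,0,0,225],[1.9,3.6,6.2,0,0,0,225]]';  python3 -m jog '[[1,0,0,0,0,0,225],[2,0,0,0,0,0,225],[3,0,0,0,0,0,225],[4,0,0,0,0,0,225],[5,0,0,0,0,0,225],[6,0,0,0,0,0,225],[7,0,0,0,0,0,225],[8,0,0,0,0,0,225]]'
```

```text
t: 5.9
tool_pos: [0.52, -0.2599, 0.0113]
tool_rot: [2.223, 2.22, 0.002]
contact_force: [-0.7, 2.6, 3.5]
opening: 0.01
t: 6.57
tool_pos: [0.52, -0.1787, 0.0114]
tool_rot: [-2.222, -2.22, -0.002]
contact_force: [-0.7, -0.9, 1.0]
opening: 0.0103
```

```bash
python3 -m jog '[[1,0.1,-0.25,0,0,0,225],[2,0.2,-0.25,0,0,0,225],[3,0.2,-0.25,0,0,0,225],[4,0.2,-0.25,0,0,0,225],[5,0.2,-0.25,0,0,0,225],[6,0.2,-0.25,0,0,0,225],[7,0.2,-0.25,0,0,0,225],[8,0.2,-0.25,0,0,0,225]]';  python3 -m jog '[[1,0,0,0,0,0,225],[2,0,0,0,0,0,225],[3,0,0,0,0,0,225],[4,0,0,0,0,0,225],[5,0,0,0,0,0,225],[6,0,0,0,0,0,225],[7,0,0,0,0,0,225],[8,0,0,0,0,0,225]]'
python3 - <<'E'
from h import *
s=get_image("side");t=get_image("top")
a=cv2.resize(np.hstack([t[150:315,230:390],s[130:295,240:400]]),None,fx=2.4,fy=2.4,interpolation=3)
cv2.imwrite("pics/c3.png",a[:,:,::-1])
E
```

```text
t: 7.23
tool_pos: [0.5219, -0.0976, 0.0138]
tool_rot: [-2.222, -2.22, -0.002]
contact_force: [0.5, 0.2, 0.4]
opening: 0.0097
t: 7.9
tool_pos: [0.5219, -0.0166, 0.0139]
tool_rot: [-2.222, -2.22, -0.002]
contact_force: [-0.1, -0.0, 0.1]
opening: 0.0103
```

View pics/c3.png

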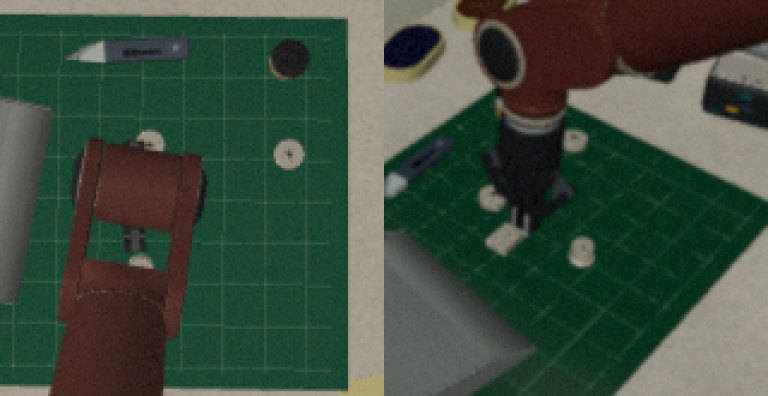

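The side view shows the bar square in front of the fingertips at about (505,238), with the knob and plug A untouched. I'll carry on over the lip, raising gradually.

```bash
python3 -m jog '[[1,0,0,0,0,0,225],[2,0,0,0,0,0,225],[3,0,0,0,0,0,225],[4,0,0,0,0,0,225],[5,0,0,0,0,0,225],[6,0,0,0,0,0,225],[7,0,0,0,0,0,225],[8,0,0,0,0,0,225]]'; python3 -m jog '[[1,0,-0.1,0,0,0,225],[2,0,-0.25,0,0,0,225],[3,0,-0.4,0,0,0,225],[4,0,-0.6,0,0,0,225],[5,0,-0.75,0,0,0,225],[6,0,-0.75,0,0,0,225],[7,0,-0.75,0,0,0,225],[8,0,-0.75,0,0,0,225]]'; python3 -m jog '[[1,0,0,0,0,0,225],[2,0,0,0,0,0,225],[3,0,0,0,0,0,225],[3.6,0,0,0,0,0,225],[3.6,0,0,0,0,0,225]]'
python3 - <<'E'
from h import *
s=get_image("side");t=get_image("top")
a=cv2.resize(np.hstack([t[150:315,160:320],s[170:335,180:340]]),None,fx=2.4,fy=2.4,interpolation=3)
cv2.imwrite("pics/c4.png",a[:,:,::-1])
E
```

```text
t: 8.67
tool_pos: [0.5217, 0.0649, 0.0139]
tool_rot: [-2.22, -2.222, -0.002]
contact_force: [-0.3, 0.1, -0.0]
opening: 0.01
t: 9.33
tool_pos: [0.5215, 0.1459, 0.0215]
tool_rot: [-2.22, -2.222, -0.002]
contact_force: [-0.8, -0.1, -0.3]
opening: 0.01
t: 9.75
tool_pos: [0.5215, 0.1831, 0.0216]
tool_rot: [-2.218, -2.223, -0.002]
contact_force: [-0.8, 0.0, -0.4]
opening: 0.0101
```

View pics/c4.png

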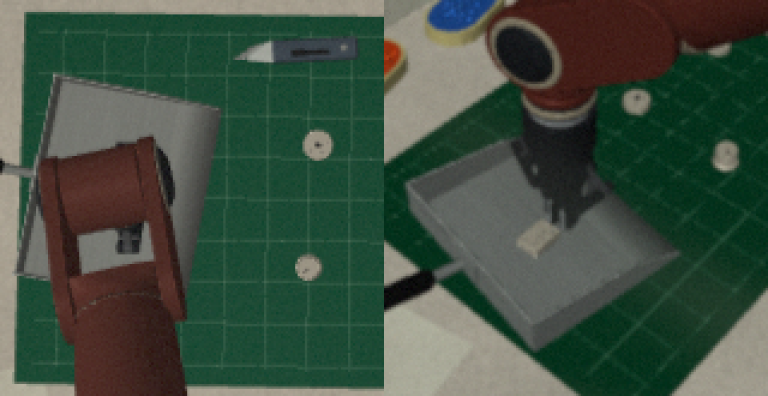

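The bar lies flat in the pan, clear of the lip. Next is plug A, with the gap back to 24 mm.

```bash
python3 -m jog '[[-1,0,-4,0,0,0,183],[-4,2,-8,0,0,0,183],[-8,4,-8,0,0,0,183],[-12,6,-8,0,0,0,183],[-16,6,-8,0,0,0,183],[-20,6,-8,0,0,0,183],[-24,6,-8,0,0,0,183],[-26.8,6,-8,0,0,0,183]]'; python3 -m jog '[[0,0,0,0,0,0,183],[0,0,0,0,0,0,183],[0,0,0,0,0,0,183]]'
python3 - <<'E'
from h import *
t=get_image("top");blobs("top",t,(180,195,372,300))
E
```

```text
t: 10.52
tool_pos: [0.5815, -0.0891, 0.1013]
tool_rot: [-2.221, -2.221, -0.001]
contact_force: [0.9, -0.5, -0.2]
opening: 0.0244
t: 10.77
tool_pos: [0.5812, -0.0892, 0.1011]
tool_rot: [-2.222, -2.219, -0.001]
contact_force: [-0.2, 0.5, 0.1]
opening: 0.0245
top uv 282.9 289.3 wh [13.2 22.9] 13 z15 [ 0.3586 -0.0104  0.015 ] bb 274 278 16 22
top uv 299.5 248.0 wh [2. 9.] 90 z15 [ 0.4756 -0.0591  0.015 ] bb 295 247 10 3
top uv 310.7 215.1 wh [8.5 2.2] 27 z15 [ 0.57   -0.0927  0.015 ] bb 307 213 9 5
top uv 342.1 232.6 wh [17.5 73.5] 14 z15 [ 0.5185 -0.1821  0.015 ] bb 326 195 30 73
top uv 320.2 202.7 wh [35.4 22.5] 13 z15 [ 0.6058 -0.1205  0.015 ] bb 301 195 39 23
top uv 296.8 237.4 wh [28.3 84.6] 8 z15 [ 0.5061 -0.0518  0.015 ] bb 280 195 31 85
top uv 210.4 230.2 wh [66.6 82.5] 9 z15 [0.5291 0.1967 0.015 ] bb 180 195 71 81
```

```bash
python3 -m jog '[[0,0,4,0,0,0,183],[0,0,7,0,0,0,183],[0,0,8.4,0,0,0,183],[0,0,8.6,0,0,0,183],[0,0,8.6,0,0,0,183],[0,0,8.6,0,0,0,183],[0.5,0,8.6,0,0,0,183],[1,0,8.6,0,0,0,183]]'; python3 -m jog '[[1,0,0,0,0,0,183],[2,0,0,0,0,0,183],[3,0,0,0,0,0,183],[4,0,0,0,0,0,183],[5,0,0,0,0,0,183],[6,0,0,0,0,0,183],[6,0,0,0,0,0,183]]'
python3 - <<'E'
from h import *
s=get_image("side");blobs("side",s,(230,178,340,260))
E
```

```text
t: 11.48
tool_pos: [0.5824, -0.0782, 0.0169]
tool_rot: [2.221, 2.22, 0.004]
contact_force: [0.5, 0.1, 0.3]
opening: 0.0244
t: 12.07
tool_pos: [0.5821, -0.0161, 0.0167]
tool_rot: [2.219, 2.223, 0.004]
contact_force: [0.3, -0.5, -0.3]
opening: 0.0242
side uv 322.0 234.5 wh [11. 10.] 90 z15 [ 0.4379 -0.0216  0.015 ] bb 317 229 11 12
side uv 251.0 244.0 wh [42. 30.] 0 z15 [0.5693 0.139  0.015 ] bb 230 229 43 31
side uv 277.0 220.0 wh [10. 10.] 90 z15 [0.576  0.0144 0.015 ] bb 272 215 11 11
side uv 284.5 215.0 wh [6. 1.] 90 z15 [ 0.5726 -0.0179  0.015 ] bb 284 212 2 7
side uv 245.3 207.4 wh [1.6 7.2] 51 z15 [0.6874 0.0331 0.015 ] bb 242 205 7 6
side uv 241.3 206.3 wh [2.1 5.7] 45 z15 [0.7006 0.0373 0.015 ] bb 240 204 5 6
side uv 318.5 188.5 wh [7. 9.] 90 z15 [ 0.5677 -0.1941  0.015 ] bb 314 185 10 8
side uv 333.5 180.5 wh [ 5. 11.] 90 z15 [ 0.5537 -0.2639  0.015 ] bb 328 178 12 6
side uv 248.5 190.5 wh [25. 37.] 90 z15 [ 0.7363 -0.0361  0.015 ] bb 230 178 38 26
```

```bash
python3 -m jog '[[1,0,0.2,0,0,0,183],[2,0,0.2,0,0,0,183],[3,0,0.2,0,0,0,183],[4,0,0.2,0,0,0,183],[5,0,0.2,0,0,0,183],[6,0,0.2,0,0,0,183],[7,0,0.2,0,0,0,183]]'; python3 -m jog '[[1,0,-0.1,0,0,0,183],[2,0,-0.2,0,0,0,183],[3,0,-0.4,0,0,0,183],[4,0,-0.6,0,0,0,183],[5,0,-0.65,0,0,0,183],[6,0,-0.65,0,0,0,183],[7,0,-0.65,0,0,0,183],[8,0,-0.65,0,0,0,183]]'; python3 -m jog '[[1,0,0,0,0,0,183],[2,0,0,0,0,0,183],[3,0,0,0,0,0,183],[4,0,0,0,0,0,183],[5,0,0,0,0,0,183],[6,0,0,0,0,0,183],[6,0,0,0,0,0,183]]'
python3 - <<'E'
from h import *
s=get_image("side");t=get_image("top")
a=cv2.resize(np.hstack([t[150:315,160:320],s[170:335,180:340]]),None,fx=2.4,fy=2.4,interpolation=3)
cv2.imwrite("pics/c5.png",a[:,:,::-1])
E
```

```text
t: 12.7
tool_pos: [0.582, 0.0541, 0.0147]
tool_rot: [2.219, 2.223, 0.003]
contact_force: [0.5, 0.4, -0.4]
opening: 0.0243
t: 13.37
tool_pos: [0.5818, 0.1351, 0.0212]
tool_rot: [2.219, 2.223, 0.003]
contact_force: [-0.6, 0.2, 0.3]
opening: 0.0241
t: 13.95
tool_pos: [0.5816, 0.197, 0.0213]
tool_rot: [2.217, 2.225, 0.004]
contact_force: [-0.6, 0.1, -1.1]
opening: 0.0244
```

View pics/c5.png

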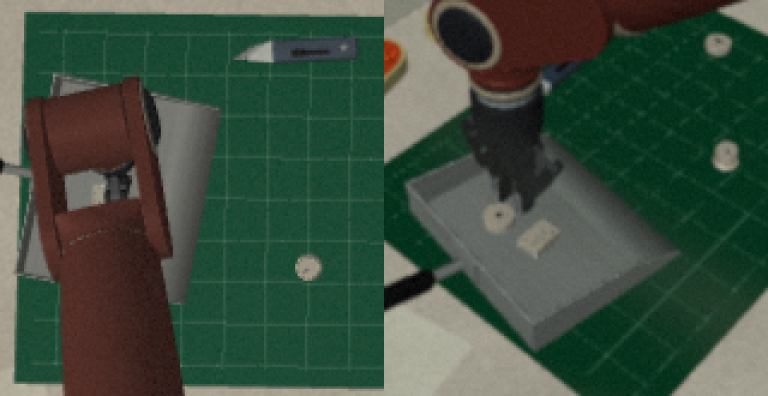

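Plug A is flat in the pan behind and beside the bar. Now plug B at (0.570,-0.20).

```bash
python3 -m jog '[[-1,0,-4,0,0,0,183],[-4,0,-8,0,0,0,183],[-8,0,-8,0,0,0,183],[-12,0,-8,0,0,0,183],[-16,0,-8,0,0,0,183],[-20,0,-8,0,0,0,183],[-24,0,-8,0,0,0,183],[-28,0,-8,0,0,0,183]]'; python3 -m jog '[[-4,-0.5,0,0,0,0,183],[-8,-1.1,0,0,0,0,183],[-12,-1.1,0,0,0,0,183],[-16,-1.1,0,0,0,0,183],[-17.2,-1.1,0,0,0,0,183],[-17.2,-1.1,0,0,0,0,183],[-17.2,-1.1,0,0,0,0,183]]'
```

```text
t: 14.72
tool_pos: [0.5817, -0.087, 0.1013]
tool_rot: [2.218, 2.222, 0.003]
contact_force: [1.7, -0.2, -0.4]
opening: 0.0237
t: 15.3
tool_pos: [0.5705, -0.2596, 0.101]
tool_rot: [2.221, 2.221, 0.003]
contact_force: [0.6, 0.9, 0.0]
opening: 0.0239
```

```bash
python3 -m jog '[[0,0,4,0,0,0,183],[0,0,7,0,0,0,183],[0,0,8.4,0,0,0,183],[0,0,8.7,0,0,0,183],[0,0,8.7,0,0,0,183],[0,0,8.7,0,0,0,183],[0.5,0,8.7,0,0,0,183],[1,0,8.7,0,0,0,183]]'; python3 -m jog '[[1,0,0,0,0,0,183],[2,0,0,0,0,0,183],[3,0,0,0,0,0,183],[4,0,0,0,0,0,183],[5,0,0,0,0,0,183],[6,0,0,0,0,0,183],[7,0,0,0,0,0,183],[8,0,0,0,0,0,183]]'
python3 - <<'E'
from h import *
s=get_image("side");blobs("side",s,(260,178,340,260))
E
```

```text
t: 15.97
tool_pos: [0.5714, -0.2494, 0.0153]
tool_rot: [2.22, 2.22, 0.004]
contact_force: [-0.2, -0.1, 0.2]
opening: 0.0239
t: 16.63
tool_pos: [0.5715, -0.1683, 0.0154]
tool_rot: [2.22, 2.22, 0.004]
contact_force: [0.0, -0.7, 0.8]
opening: 0.0242
side uv 267.5 252.0 wh [15. 14.] 0 z15 [0.5145 0.1325 0.015 ] bb 260 245 16 15
side uv 322.0 234.5 wh [11. 10.] 90 z15 [ 0.4379 -0.0216  0.015 ] bb 317 229 11 12
side uv 310.4 194.9 wh [10.8 13.6] 18 z15 [ 0.5686 -0.1488  0.015 ] bb 304 187 14 16
side uv 336.0 180.5 wh [5. 6.] 90 z15 [ 0.5472 -0.2694  0.015 ] bb 333 178 7 6
side uv 291.5 179.0 wh [2. 9.] 90 z15 [ 0.6674 -0.1777  0.015 ] bb 287 178 10 3
side uv 263.5 180.5 wh [5. 7.] 90 z15 [ 0.7342 -0.1094  0.015 ] bb 260 178 8 6
```

```bash
python3 -m jog '[[1,0,0,0,0,0,183],[2,0,0.05,0,0,0,183],[3,0,0.1,0,0,0,183],[4,0,0.1,0,0,0,183],[5,0,0.1,0,0,0,183],[6,0,0.1,0,0,0,183],[7,0,0.1,0,0,0,183],[8,0,0.1,0,0,0,183]]'; python3 -m jog '[[1,0.1,0,0,0,0,183],[2,0.2,0,0,0,0,183],[3,0.3,0,0,0,0,183],[4,0.4,0,0,0,0,183],[5,0.4,0,0,0,0,183],[6,0.4,0,0,0,0,183],[7,0.4,0,0,0,0,183],[8,0.4,0,0,0,0,183]]';  python3 -m jog '[[1,0,0,0,0,0,183],[2,0,0,0,0,0,183],[3,0,0,0,0,0,183],[4,0,0,0,0,0,183],[5,0,0,0,0,0,183],[6,0,0,0,0,0,183],[6,0,0,0,0,0,183]]'
python3 - <<'E'
from h import *
s=get_image("side");blobs("side",s,(240,178,340,260))
E
```

```text
t: 17.35
tool_pos: [0.5711, -0.0855, 0.0141]
tool_rot: [2.22, 2.222, 0.005]
contact_force: [0.0, 0.0, -0.6]
opening: 0.0239
t: 18.02
tool_pos: [0.5749, -0.0045, 0.0143]
tool_rot: [2.22, 2.222, 0.005]
contact_force: [-0.3, 0.5, -0.5]
opening: 0.0242
t: 18.6
tool_pos: [0.5748, 0.0573, 0.0143]
tool_rot: [2.218, 2.224, 0.005]
contact_force: [0.8, -0.2, 0.4]
opening: 0.0242
side uv 255.5 244.5 wh [29. 31.] 90 z15 [0.5584 0.1323 0.015 ] bb 240 230 32 30
side uv 322.0 234.5 wh [11. 10.] 90 z15 [ 0.4379 -0.0216  0.015 ] bb 317 229 11 12
side uv 264.5 231.7 wh [12.9 17.8] 23 z15 [0.5722 0.0768 0.015 ] bb 257 221 15 20
side uv 266.9 180.3 wh [10.  2.] 8 z15 [ 0.7263 -0.1178  0.015 ] bb 262 179 11 3
side uv 333.5 180.5 wh [ 5. 11.] 90 z15 [ 0.5537 -0.2639  0.015 ] bb 328 178 12 6
side uv 292.0 179.0 wh [2. 8.] 90 z15 [ 0.6661 -0.1788  0.015 ] bb 288 178 9 3
side uv 260.5 187.0 wh [18. 41.] 90 z15 [ 0.7186 -0.0757  0.015 ] bb 240 178 42 19
```

Plug B is tracking the fingers. I'll take it over the lip, then retreat upward and check.

```bash
python3 -m jog '[[1,0,-0.15,0,0,0,183],[2,0,-0.35,0,0,0,183],[3,0,-0.55,0,0,0,183],[4,0,-0.7,0,0,0,183],[5,0,-0.7,0,0,0,183],[6,0,-0.7,0,0,0,183],[7,0,-0.7,0,0,0,183],[8,0,-0.7,0,0,0,183]]'; python3 -m jog '[[1,0,0,0,0,0,183],[1.5,0,0,0,0,0,183],[1.5,0,0,0,0,0,183],[1.5,0,0,0,0,0,183]]'; python3 -m jog '[[-1,0,-3,0,0,0,183],[-4,0,-7,0,0,0,183],[-8,0,-11,0,0,0,183],[-12,0,-15,0,0,0,183],[-16,0,-15,0,0,0,183],[-20,0,-15,0,0,0,183],[-24,0,-15,0,0,0,183],[-28,0,-15,0,0,0,183]]'; python3 -m jog '[[-4,0,0,0,0,0,183],[-8,0,0,0,0,0,183],[-12,0,0,0,0,0,183],[-14,0,0,0,0,0,183],[-14,0,0,0,0,0,183],[-14,0,0,0,0,0,183]]'
python3 - <<'E'
from h import *
s=get_image("side");t=get_image("top")
blobs("side",s,(300,215,340,250));blobs("top",t,(260,240,310,280))
L=np.array([.5145,.102]);X=np.array([.206,.979]);Y=np.array([-.979,.206])
r=t.astype(int);m=((r[:,:,0]>r[:,:,2]+8)&(r[:,:,0]>110)).astype(np.uint8);k=np.zeros_like(m);k[190:270,180:248]=m[190:270,180:248]
for c in cv2.findContours(k,0,1)[0]:
    if cv2.contourArea(c)>20:
        (u,v),wh,_=cv2.minAreaRect(c);p=ray("top",u,v,.017)[:2]-L;print(u,v,wh,"pan",p@X-.1,p@Y)
a=cv2.resize(np.hstack([t[150:315,160:320],s[170:335,180:340]]),None,fx=2.4,fy=2.4,interpolation=3)
cv2.imwrite("pics/c6.png",a[:,:,::-1])
E
```

```text
t: 19.32
tool_pos: [0.5744, 0.1375, 0.0213]
tool_rot: [2.218, 2.224, 0.005]
contact_force: [0.1, -0.7, -0.7]
opening: 0.0239
t: 19.65
tool_pos: [0.5743, 0.1528, 0.0213]
tool_rot: [2.217, 2.225, 0.004]
contact_force: [1.2, 0.2, -0.1]
opening: 0.024
t: 20.32
tool_pos: [0.575, -0.1061, 0.172]
tool_rot: [2.216, 2.222, 0.006]
contact_force: [0.4, 0.1, 0.2]
opening: 0.0245
t: 20.82
tool_pos: [0.5748, -0.2475, 0.1716]
tool_rot: [2.22, 2.22, 0.006]
contact_force: [-0.2, 0.0, 0.9]
opening: 0.0238
side uv 322.0 234.5 wh [11. 10.] 90 z15 [ 0.4379 -0.0216  0.015 ] bb 317 229 11 12
top uv 288.2 261.1 wh [9.8 9.8] 72 z15 [ 0.4385 -0.0263  0.015 ] bb 283 256 11 11
204.5 231.0 (10.0, 13.0) pan 0.011606328667790988 0.010745135602848779
217.75001525878906 215.25001525878906 (12.727922439575195, 12.020814895629883) pan -0.016496171221724712 -0.04122217703101526
202.1999969482422 212.40000915527344 (12.399999618530273, 12.80000114440918) pan 0.029205265865530655 -0.04047807322530402
```

View pics/c6.png

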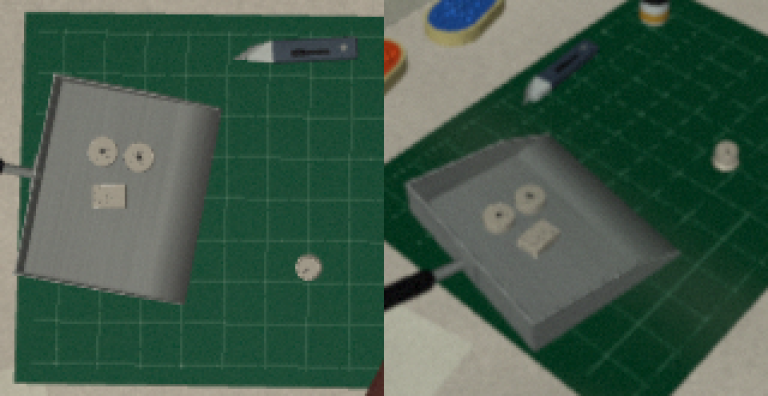

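All three pieces lie flat on the pan floor at pan x of about 12, -16 and 29 mm, and the knob's pixels are unchanged. The arm is clear, so I'm handing in.

```bash
python3 -c "from station import *;print(finish_job())"
```

```text
the job is handed in; nothing more can be done
None
```

I swept the bar end and both plugs over the lip into the dustpan by pushing only, and handed the job in at about 21 s of the 67 s allowed. The hand-in reports no verdict.

- **Pieces:** all three lie flat on the pan floor. Their pan positions (x, y) are about (12, 11) mm for the bar and (29, -40) and (-16, -41) mm for the plugs, against the x > -45 mm limit.
- **Knob:** it stands where it was, with no shift in either camera view.
- **Other things:** the knife looked unmoved by eye in the last picture. The jar, speakers, straightedge and pencil pot were not measured at the end, but the arm did not go near them.
- **Forces:** the highest reading printed was about 6 N, while I was deliberately feeling for the mat. One later descent came down 3 mm low and the fingertips brushed the mat lightly (about 4 N) until I raised them.
- **Disagreement:** the two cameras differed by up to 10 mm in y and 7 mm in x on the pieces. I used values between the two.

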